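# Hang the parts bin on the louvered panel rail and lock it under the hold-down tab

## Task

Hang the empty parts bin by its back lip on the rail of the louvered panel, setting it down on the open stretch of the rail until the rail carries it, then slide it along the rail, under the hold-down tab, until it is up against the end stop, and let go. The rail's height has to be found by feel: lower the bin gently, never ram it against the rail or stop and never let it fall, and leave the other things on the bench where they are.

Things in the scene. Friction and masses are not known exactly. Their poses are not given: they have to be found in the camera images.
- bin_center (a point): Centre of the loose parts bin, 25 mm up. Open grey plastic box, 76 deep (x) x 60 wide (y) x 50 mm tall, 3 mm walls, 0.11 to 0.2 kg; stands upright on the bench. Its +x points to the back, where the lip is; -x to the low front wall (26 mm tall, small pull). The flat full-height side walls (y = +-30 mm) can be pinched from above across 60 mm.
- bin_lip (a point): Middle of the bin's lip slot, at its ceiling (which comes to rest on the rail): 41.5 mm behind (+x) and 22 mm above bin_center, same axes. The lip, 60 mm wide, 3 mm thick, reaches back from the top of the back wall (outer face 38 mm behind bin_center) and turns down in a hook. Slot 7 mm wide, open below; the hook's flared tip is 12 mm below the ceiling.
- bin: The parts bin as a whole: origin in the middle of its underside, 25 mm below bin_center, same axes. Once hung and let go it droops forward by up to about 0.1 rad.
- panel: Fixed low louvered steel panel with its rail, end stop and tab. Sheet 214 mm wide, top at 90 mm; origin at bench level in the middle of the sheet. +y runs along the rail towards the end stop (robot's left), the front faces -x, z up. The rail stands in front of the sheet and is all that rises above it.
- rail_foot (a point): Point on the bench straight below the middle of the rail; axes as the panel. Rail: level upright steel strip along y, 4 mm thick, 40 mm tall, y = -100 to +100 mm, rounded top, 10 mm free behind it. Its top edge is clamped anew each time anywhere from 95 to 135 mm above the bench; this height is NOT reported and must be felt. The rail does not yield.
- home_foot (a point): Point on the bench straight below where bin_lip is when the bin is against the stop: 55 mm along +y from rail_foot. Stop face 30 mm further on, rising 11 mm over the rail's top. From the stop a hold-down tab overhangs the rail for 29 mm, 8 mm above its top edge (5 mm over the lip), so hook the bin on at least 35 mm short of here (towards -y), then slide.
- project_box: Bystander: small black project box, 45x75x26 mm; origin at its underside. Leave it where it is.
- small_bottle: Bystander: small white bottle, 26 mm across, 38 mm tall; origin at its underside. Leave it where it is.
- kapton_roll: Bystander: amber tape roll lying flat, 60 mm across, 12 mm tall; origin at its underside. Leave it where it is.
- solder_spool: Bystander: blue solder spool, 58 mm across, 40 mm tall; origin at its underside. Leave it where it is.
There are look-alikes about, which are no part of the job. Leave any green look-alike of the bin alone.

How it is judged (in metres and radians):
On the way, in this order (a step that is already met when the one before it is completed fails the run):
1. the bin's lip straddles the open stretch of the rail, clear of the tab, and the rail carries it (x of bin_lip in the frame of panel between -0.0177 and -0.0103 m and angle between bin_lip's own z axis and vertical below 0.2 rad and angle between the y axis of bin_lip and the y axis of panel, either way round below 0.1 rad and height (world z) of bin_lip above 0.087 m and y of bin_lip in the frame of panel between -0.11 and 0.031 m and contact force between bin and panel above 0.8 N), for 0.3 s.
2. the bin has been slid along the rail under the tab up to the end stop (x of bin_lip in the frame of panel between -0.0177 and -0.0103 m and angle between bin_lip's own z axis and vertical below 0.2 rad and angle between the y axis of bin_lip and the y axis of panel, either way round below 0.1 rad and height (world z) of bin_lip above 0.087 m and y of bin_lip in the frame of panel between 0.051 and 0.058 m and contact force between bin and panel above 0.5 N), for 0.2 s.
At the end, for the whole second after the job is handed in: The bin hangs at rest by its lip on the rail, slot over the rail (within 3.7 mm of the rail's middle plane), under the tab, within 4 mm of the end stop, square to the rail within 0.1 rad, upright within 0.2 rad, released (all of step 2 and linear speed of bin below 0.02 m/s and angular speed of bin below 0.1 rad/s and contact force between bin and the fingers below 0.05 N); the robot touches nothing.
It fails at once if the held bin is pressed or knocked against the rail, stop or panel with more than 25 N (contact force between bin and panel above 25 N and contact force between bin and the fingers above 5 N).
It fails at once if the bin is let fall (moves faster than 0.35 m/s while not held) (linear speed of bin above 0.35 m/s and contact force between bin and the fingers below 0.1 N).
It fails at once if a bystander is moved more than 20 mm (distance of any of project_box, small_bottle, kapton_roll, solder_spool from where it was at the start of the episode above 0.02 m).
It also fails if it takes over 56 s, if anything falls off the work surface, if the arm or the gripper's body presses on something with over 40 N, if the wrist force passes 120 N, or if a joint passes its speed limit or range.

## Robot

A 6-joint arm with a two-finger parallel gripper is mounted at the origin on a cart in front of the work surface, level with it; the furniture and walls round the work are solid. World frame = base frame: x ahead of the robot, y to its left, z up, the work surface at z = 0. Lengths are in mm, angles in rad, forces in N, time in s.
With the tool pointing down it reaches from about 350 to 775 mm from the base axis. Payload 7.3 kg.
Tool frame: the origin (TCP) lies at the very end of the fingers, on their centre line; the grasp point (between the pads) lies bot.grip_point_offset behind it (bot.grip_point_offset is the distance from the TCP to the grasp point, in mm); z points along the fingers, y is the line along which they close (so a half turn about z gives the same grasp; the last joint's range is limited). The gripper opens to 92 mm and grips with 3 to 60 N. Pads are 19 mm wide; open, the fingers measure 130 mm over their backs; the gripper's body (75 mm by 190 mm) begins 47 mm behind the grasp point.
Start: joints at [0.957, 0.342, 1.524, -0, 1.275, -0.146], TCP at [236.724, 468.622, 226.741] pointing down, gripper open.
Joint ranges: [-2.53, 2.53], [-0.77, 2.02], [0.04, 2.7], [-1, 4.14], [0.28, 2.66], [-3.11, 3.11]. Speed limits (rad/s): [2.57, 2.57, 3.14, 3.14, 3.14, 3.14].

## Interface

Orientations are given as [roll, pitch, yaw] about the fixed x, y, z axes, in that order (R = Rz(yaw) Ry(pitch) Rx(roll)).
In Python, from plant import bot gives the robot as it stands. The module is installed in compiled form; this text tells all that it offers.
- The arm moves only by the tool carry_out, never from a script. Its argument "plan" is a list of rows, each an object of numbers: "tx", "ty", "tz": the shift along the world's x, y, z in mm; "rx", "ry", "rz": the turn, a rotation vector about the world's x, y, z in rad. A call has 1 to 12 rows; each row shifts and turns the commanded pose from where the row before left it; what a row does not reach is not made up. A row lasts 1/10 s, in which the tool goes at most 50 mm and 8.59 degrees, less where a joint would pass 70% of its speed; a pose out of reach is approached as far as the arm can. A call with a gripper value outside its range is refused whole. "gripper" is the closure, from 0 (fully open) to 1 (shut), set as the call begins (left out, the last holds). The fingers move at their own pace and stop on an object; the grip force is fixed at half the most. Time passes only in rows, so rows that do not move let the fingers close. It gives the time, the measured TCP pose, the force, the opening and the grip force at its end, in the units of the state.
- bot.get_obs(): the state, without advancing time (a new reading comes with each control period).
- bot.capture(name): name is "scene" or "top" or "wrist"; returns the picture (384x512x3 uint8, red, green, blue); there is no depth.
- bot.camera_model(name): a dict with "camera_matrix" (3x3 intrinsics, pixels), "dist" ([k1, k2, p1, p2, k3] as OpenCV has them; the pictures are not rectified), "R" (3x3) and "t" (3): a world point X has camera coordinates R X + t. Camera axes: x right, y down, z forward; pixel columns grow to the right and rows downward; lengths in mm; the calibration is good to about 2 mm. A picture is of the moment at which its call begins: read the wrist's pose just before it. camera_model takes no time and is no camera call; for the wrist camera it gives the pose at the moment of the call.
- bot.close_job(): hands the job in; it is judged then, once.
The state is a dict: "time": time; "joint_positions": joint angles; "dq": joint speeds; "tau": joint torques, N m; "tool_pos": TCP position; "tcp_rot": TCP orientation; "contact_force": force on the tool from outside, world axes, zero at the start; "moment": the same for the moment, N m; "grip_width": finger opening in mm; "finger_force": force on a finger pad.
Only numpy, scipy, OpenCV 4.12 (cv2) and the standard library are available. Lean on these libraries where they do the work, as an engineer would, in place of code of your own. Each camera call takes 0.05 s, during which the arm holds its last target. There are 200 camera calls.

## Working session

There is one attempt and no reset: what is moved stays moved. The work goes in short steps, Python scripts to look and compute and a tool call to move; the robot and the scene stay as the last step left them, time stands still between calls to the robot, and variables do not carry over. Pictures are saved under pics/ and viewed, at most 12 in all, crops included, and the job is handed in when it is done.

Besides the shell and the picture viewer there is one more tool, called after "Call:" by a JSON object that holds its "op" and its "data", one argument or row to a line. carry_out: Moves the arm, as the interface text tells. Its arguments: {"type":"object","properties":{"plan":{"type":"array"},"gripper":{"type":"number"}},"required":["plan"]}

```bash
mkdir -p pics; python3 - <<'E'
from plant import bot
import cv2,numpy as np
for n in("scene","top"):
    cv2.imwrite(f"pics/{n}0.png",bot.capture(n)[:,:,::-1])
    m=bot.camera_model(n);print(n,np.round(np.array(m["camera_matrix"]),1).tolist(),np.round(m["dist"],3),(-np.array(m["R"]).T@np.array(m["t"])).round())
a=cv2.imread("pics/scene0.png");b=cv2.imread("pics/top0.png")
o=bot.get_obs();print({k:np.round(v,3) for k,v in o.items()},bot.grip_point_offset)
E
```

```text
scene [[356.9, 0.0, 256.7], [0.0, 356.9, 183.6], [0.0, 0.0, 1.0]] [-0.005  0.     0.     0.     0.   ] [-292.  304. 1200.]
top [[351.7, 0.0, 251.2], [0.0, 351.7, 191.2], [0.0, 0.0, 1.0]] [-0.025  0.     0.     0.     0.   ] [ 404. -164. 1263.]
{'time': np.float64(0.1), 'joint_positions': array([ 0.957,  0.343,  1.525, -0.   ,  1.275, -0.146]), 'dq': array([-0.   , -0.002, -0.001,  0.001,  0.   , -0.   ]), 'tau': array([ 1.0000e-03, -4.3200e+01, -2.4469e+01,  7.2000e-02,  5.3000e-02,
       -0.0000e+00]), 'tool_pos': array([236.486, 468.318, 226.115]), 'tcp_rot': array([-3.14 , -0.   ,  2.674]), 'contact_force': array([-0.074,  0.185,  0.766]), 'moment': array([0.004, 0.006, 0.045]), 'finger_force': np.float64(0.0), 'grip_width': np.float64(91.854)} 18.8
```

View pics/scene0.png

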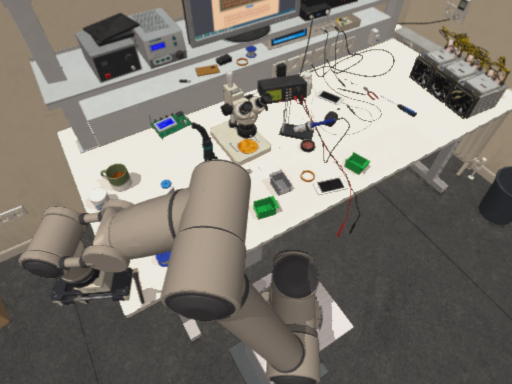

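View pics/top0.png

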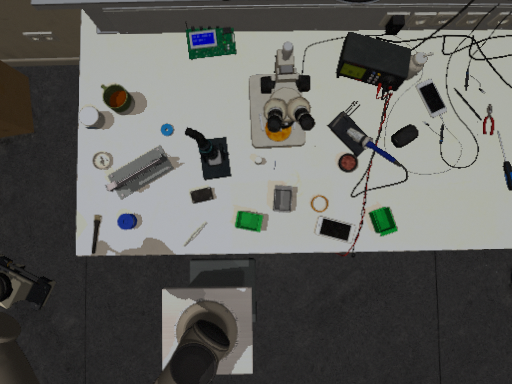

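```bash
cat > h.py <<'E'
from plant import bot
import cv2,numpy as np
def cam(n):
    m=bot.camera_model(n);return [np.array(m[k],float) for k in("camera_matrix","dist","R","t")]
def ray(c,uv):
    K,d,R,t=c;p=cv2.undistortPoints(np.array(uv,float).reshape(-1,1,2),K,d).reshape(-1,2)
    return -R.T@t,np.c_[p,np.ones(len(p))]@R
def onplane(c,uv,z):
    o,v=ray(c,uv);return o+v*((z-o[2])/v[:,2])[:,None]
def proj(c,X):
    K,d,R,t=c;return cv2.projectPoints(np.array(X,float).reshape(-1,3),cv2.Rodrigues(R)[0],t,K,d)[0].reshape(-1,2)
E
python3 - <<'E'
from h import *
b=cv2.imread("pics/top0.png")
f=lambda x,y,w,h,s:cv2.resize(b[y:y+h,x:x+w],None,fx=s,fy=s,interpolation=cv2.INTER_CUBIC)
cv2.imwrite("pics/crop1.png",np.hstack([f(95,140,90,66,6),f(262,178,43,66,6)]))
c=cam("top");print(onplane(c,[[284,198],[142,172],[203,195],[258,160]],0).round())
E
```

```text
[[ 465. -280.    0.]
 [ 567.  232.    0.]
 [ 480.   11.    0.]
 [ 604. -189.    0.]]
```

View pics/crop1.png

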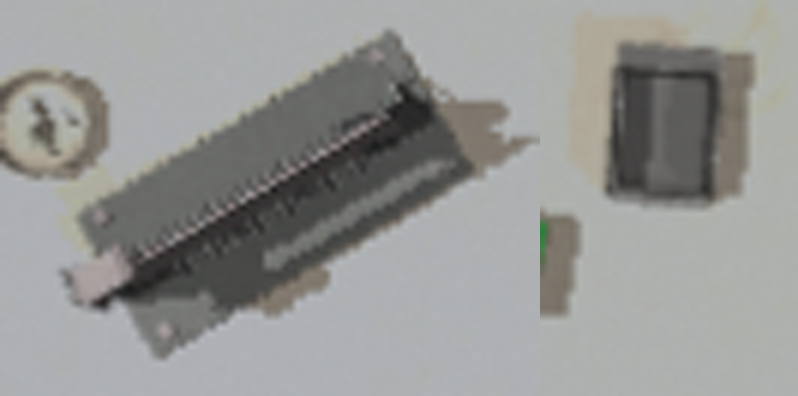

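Candidates for the bin: grey box at (284,198), with lip on its upper (+x) edge. The green boxes at (249,221) and (383,220) are look-alikes. The grey one fits, and the crop confirms it. The panel is at (142,172), with its stop and tab at the lower left. The bystanders are project box (203,195), bottle (258,160), kapton roll (320,203) and spool (128,221).

```bash
python3 - <<'E'
from h import *
c=cam("top")
for z in(95,115,135):print(onplane(c,[[116.7,183.7],[159.2,159.2]],z).round(1).tolist())
w=cam("wrist");o=bot.get_obs()
from scipy.spatial.transform import Rotation as Ro
T=Ro.from_euler("xyz",o["tcp_rot"]).as_matrix()
C=-w[2].T@w[3];print("cam in tool",(T.T@(C-o["tool_pos"])).round(1),(T.T@w[2].T).round(2).tolist(),w[0].round(0).tolist())
b=cv2.imread("pics/top0.png")
print(onplane(c,[[262+c_/6 if 0 else 262+(u-540)/6,178+v/6] for u,v in[(617,45),(718,45),(715,200),(612,200)]],45).round(1).tolist())
E
```

```text
[[516.4, 287.2, 95.0], [596.9, 144.5, 95.0]]
[[514.5, 279.5, 115.0], [593.6, 139.3, 115.0]]
[[512.6, 271.8, 135.0], [590.3, 134.0, 135.0]]
cam in tool [  71.6    0.7 -158.6] [[-0.0, -0.96, -0.26], [1.0, -0.0, -0.0], [0.0, -0.26, 0.96]] [[343.0, 0.0, 259.0], [0.0, 343.0, 194.0], [0.0, 0.0, 1.0]]
[[506.7, -245.2, 45.0], [505.8, -303.7, 45.0], [416.2, -300.0, 45.0], [417.1, -240.6, 45.0]]
```

Call:
{"op": "carry_out", "data": {
  "plan": [
    {"tx": 27, "ty": -22, "tz": 12, "rz": 0.04},
    {"tx": 27, "ty": -22, "tz": 12, "rz": 0.04},
    {"tx": 27, "ty": -22, "tz": 12, "rz": 0.04},
    {"tx": 27, "ty": -22, "tz": 12, "rz": 0.04},
    {"tx": 27, "ty": -22, "tz": 12, "rz": 0.04},
    {"tx": 27, "ty": -22, "tz": 12, "rz": 0.04},
    {"tx": 27, "ty": -22, "tz": 12, "rz": 0.04},
    {"tx": 27, "ty": -22, "tz": 12, "rz": 0.04},
    {"tx": 27, "ty": -22, "tz": 12, "rz": 0.04},
    {"tx": 27, "ty": -22, "tz": 0, "rz": 0.04},
    {"tx": 27, "ty": -22, "tz": 0, "rz": 0.04},
    {}
  ]
}}

```text
invalid input at $.plan[0]: expected keys tx, ty, tz, rx, ry, rz
```

```bash
python3 - <<'E'
from h import *
import pickle
o=bot.get_obs();w=cam("wrist");im=bot.capture("wrist")
print(o["tool_pos"].round(1),o["tcp_rot"].round(3))
pickle.dump(w,open("w1.pkl","wb"));cv2.imwrite("pics/w1.png",im[:,:,::-1])
E
```

```text
[236.5 468.3 226.1] [-3.14  -0.     2.674]
```

View pics/w1.png

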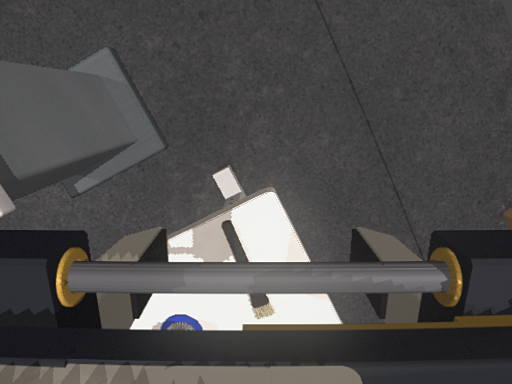

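The move was refused because every row needs all six keys. The picture is from the start pose: the gripper hides rows below about 230, so targets must lie above that.

Call:
{"op": "carry_out", "data": {
  "plan": [
    {"tx": 30, "ty": -23, "tz": 12, "rx": 0, "ry": 0, "rz": 0.04},
    {"tx": 30, "ty": -23, "tz": 12, "rx": 0, "ry": 0, "rz": 0.04},
    {"tx": 30, "ty": -23, "tz": 12, "rx": 0, "ry": 0, "rz": 0.04},
    {"tx": 30, "ty": -23, "tz": 12, "rx": 0, "ry": 0, "rz": 0.04},
    {"tx": 30, "ty": -23, "tz": 12, "rx": 0, "ry": 0, "rz": 0.04},
    {"tx": 30, "ty": -23, "tz": 12, "rx": 0, "ry": 0, "rz": 0.04},
    {"tx": 30, "ty": -23, "tz": 12, "rx": 0, "ry": 0, "rz": 0.04},
    {"tx": 30, "ty": -23, "tz": 12, "rx": 0, "ry": 0, "rz": 0.04},
    {"tx": 30, "ty": -23, "tz": 0, "rx": 0, "ry": 0, "rz": 0.04},
    {"tx": 30, "ty": -23, "tz": 0, "rx": 0, "ry": 0, "rz": 0.04},
    {"tx": 30, "ty": -23, "tz": 0, "rx": 0, "ry": 0, "rz": 0.04},
    {"tx": 0, "ty": 0, "tz": 0, "rx": 0, "ry": 0, "rz": 0}
  ]
}}

```text
time: 1.35
tool_pos: [569.5, 212.2, 321.1]
tcp_rot: [-3.14, -0.001, 3.11]
contact_force: [-0.1, -1.0, -1.5]
grip_width: 91.9
finger_force: 0.0
```

```bash
python3 - <<'E'
from h import *
import pickle
o=bot.get_obs();w=cam("wrist");im=bot.capture("wrist")
print(o["tool_pos"].round(1),o["tcp_rot"].round(3))
pickle.dump(w,open("w2.pkl","wb"));cv2.imwrite("pics/w2.png",im[:,:,::-1])
cv2.imwrite("pics/w2c.png",cv2.resize(im[:240,:,::-1],(800,375),interpolation=cv2.INTER_CUBIC))
E
```

```text
[569.5 212.2 321.1] [-3.14e+00 -1.00e-03  3.11e+00]
```

View pics/w2c.png

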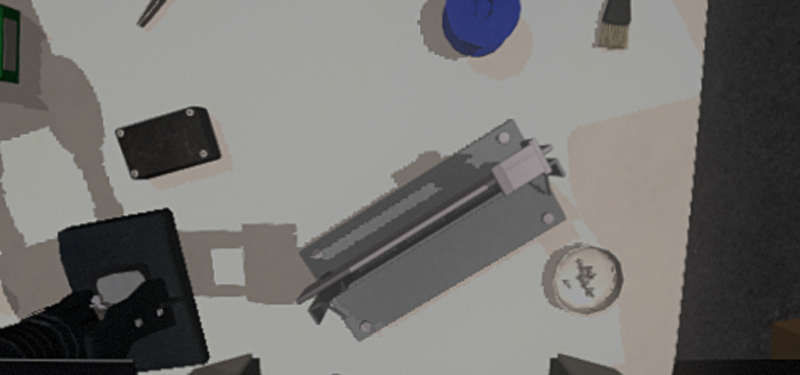

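The rail runs from crop (298,300) to the tab at about (498,182), and the stop and tab sit at (522,168). The project box, spool and bottle are all clear of it. Next I measure the rail.

```bash
python3 - <<'E'
from h import *
import pickle
w=pickle.load(open("w2.pkl","rb"));g=cv2.imread("pics/w2.png").astype(float).sum(2)
p0=np.array([298,300])/1.5625;p1=np.array([497,187])/1.5625
d=(p1-p0)/np.linalg.norm(p1-p0);n=np.array([-d[1],d[0]]);L=np.linalg.norm(p1-p0)
def samp(s,t):
    q=(p0+s*d)[None]+np.outer(t,n);return cv2.remap(g.astype(np.float32),q[:,0].astype(np.float32).reshape(-1,1),q[:,1].astype(np.float32).reshape(-1,1),1).ravel()
t=np.arange(-6,6.1,.25);P=[]
for s in np.arange(15,L-10,2):
    v=samp(s,t);k=v.argmax();m=abs(t-t[k])<2.1;a=np.clip(v[m]-np.percentile(v,40),0,None);P.append((s,(a*t[m]).sum()/a.sum()))
P=np.array(P);c=np.polyfit(P[:,0],P[:,1],1);r=P[:,1]-np.polyval(c,P[:,0]);k=abs(r)<1;c=np.polyfit(P[k,0],P[k,1],1);print(c,r.std(),k.mean())
print([ (s,int(samp(s,np.polyval(c,s)+np.array([-1,0,1])).mean())) for s in list(range(-8,9,1))+list(range(int(L)-8,int(L)+9))])
for z in(100,110,115,120,125,130):
    e=[p0+s*d+np.polyval(c,s)*n for s in(0,L)]
    X=onplane(w,e,z);v=X[1]-X[0];print(z,X[:,:2].round(1).tolist(),np.linalg.norm(v).round(1),"yaw",np.arctan2(-v[0],v[1]).round(4))
E
```

```text
[-0.03123146  0.24673089] 0.6613446536926099 0.9836065573770492
[(-8, 483), (-7, 483), (-6, 458), (-5, 434), (-4, 429), (-3, 431), (-2, 359), (-1, 278), (0, 251), (1, 250), (2, 249), (3, 253), (4, 253), (5, 253), (6, 255), (7, 253), (8, 254), (138, 367), (139, 367), (140, 344), (141, 291), (142, 260), (143, 257), (144, 257), (145, 255), (146, 254), (147, 237), (148, 246), (149, 324), (150, 370), (151, 375), (152, 375), (153, 371), (154, 364)]
100 [[597.4, 133.9], [516.1, 276.9]] 164.5 yaw 0.5175
110 [[594.8, 136.1], [515.6, 275.3]] 160.1 yaw 0.5175
115 [[593.5, 137.2], [515.4, 274.5]] 158.0 yaw 0.5175
120 [[592.2, 138.2], [515.2, 273.6]] 155.8 yaw 0.5175
125 [[590.9, 139.3], [514.9, 272.8]] 153.6 yaw 0.5175
130 [[589.6, 140.4], [514.7, 272.0]] 151.5 yaw 0.5175
```

Call:
{"op": "carry_out", "data": {
  "plan": [
    {"tx": -9, "ty": -40, "tz": 0, "rx": 0, "ry": 0, "rz": -0.149},
    {"tx": -9, "ty": -40, "tz": 0, "rx": 0, "ry": 0, "rz": -0.149},
    {"tx": -9, "ty": -40, "tz": 0, "rx": 0, "ry": 0, "rz": -0.149},
    {"tx": -9, "ty": -40, "tz": 0, "rx": 0, "ry": 0, "rz": -0.149},
    {"tx": -9, "ty": -40, "tz": 0, "rx": 0, "ry": 0, "rz": -0.149},
    {"tx": -9, "ty": -40, "tz": 0, "rx": 0, "ry": 0, "rz": -0.149},
    {"tx": -9, "ty": -40, "tz": 0, "rx": 0, "ry": 0, "rz": -0.149},
    {"tx": -9, "ty": -40, "tz": 0, "rx": 0, "ry": 0, "rz": -0.149},
    {"tx": -9, "ty": -40, "tz": 0, "rx": 0, "ry": 0, "rz": -0.149},
    {"tx": -9, "ty": -40, "tz": 0, "rx": 0, "ry": 0, "rz": -0.149},
    {"tx": -9, "ty": -40, "tz": 0, "rx": 0, "ry": 0, "rz": -0.149},
    {"tx": -9, "ty": -40, "tz": 0, "rx": 0, "ry": 0, "rz": -0.149}
  ]
}}

```text
time: 2.6
tool_pos: [458.2, -264.6, 322.9]
tcp_rot: [3.141, -0.0, 1.32]
contact_force: [0.1, -0.0, 0.4]
grip_width: 92.0
finger_force: 0.0
```

Call:
{"op": "carry_out", "data": {
  "plan": [
    {"tx": 0, "ty": 0, "tz": 0, "rx": 0, "ry": 0, "rz": -0.149},
    {"tx": 0, "ty": 0, "tz": 0, "rx": 0, "ry": 0, "rz": -0.149},
    {"tx": 0, "ty": 0, "tz": 0, "rx": 0, "ry": 0, "rz": -0.149},
    {"tx": 0, "ty": 0, "tz": 0, "rx": 0, "ry": 0, "rz": -0.149},
    {"tx": 0, "ty": 0, "tz": 0, "rx": 0, "ry": 0, "rz": -0.149},
    {"tx": 0, "ty": 0, "tz": 0, "rx": 0, "ry": 0, "rz": -0.149},
    {"tx": 0, "ty": 0, "tz": 0, "rx": 0, "ry": 0, "rz": -0.149},
    {"tx": 0, "ty": 0, "tz": 0, "rx": 0, "ry": 0, "rz": -0.149},
    {"tx": 0, "ty": 0, "tz": 0, "rx": 0, "ry": 0, "rz": -0.149},
    {"tx": 0, "ty": 0, "tz": 0, "rx": 0, "ry": 0, "rz": 0}
  ]
}}

```text
time: 3.6
tool_pos: [458.8, -263.2, 322.8]
tcp_rot: [-3.141, -0.0, -0.016]
contact_force: [-0.3, 0.1, 0.2]
grip_width: 91.7
finger_force: 0.0
```

```bash
python3 - <<'E'
from h import *
import pickle
o=bot.get_obs();w=cam("wrist");im=bot.capture("wrist")
print(o["tool_pos"].round(1),o["tcp_rot"].round(3))
pickle.dump(w,open("w3.pkl","wb"));cv2.imwrite("pics/w3.png",im[:,:,::-1])
cv2.imwrite("pics/w3c.png",cv2.resize(im[:260,:,::-1],(800,406),interpolation=cv2.INTER_CUBIC))
E
```

```text
[ 458.8 -263.2  322.8] [-3.141 -0.    -0.016]
```

View pics/w3c.png

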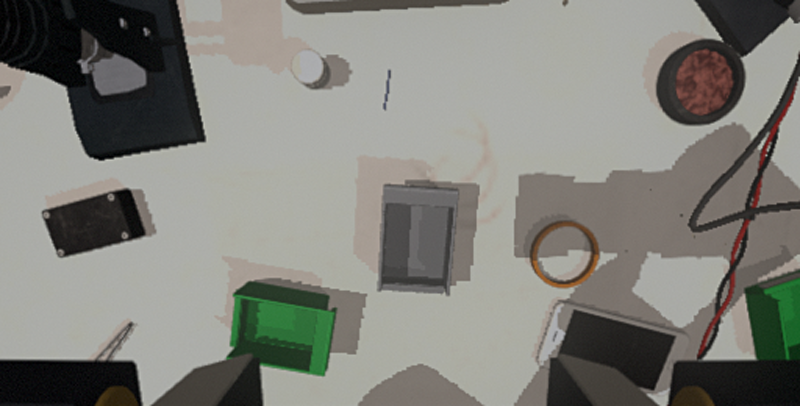

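```bash
python3 - <<'E'
from h import *
import pickle
w=pickle.load(open("w3.pkl","rb"));im=cv2.imread("pics/w3.png")
print(onplane(w,np.array([[384,185],[459,189],[450,295],[378,291]])/1.5625,50).round(1).tolist())
x0,y0,x1,y1=232,108,304,198
cv2.imwrite("pics/binc.png",cv2.resize(im[y0:y1,x0:x1],None,fx=6.5,fy=6.5,interpolation=cv2.INTER_CUBIC))
E
```

```text
[[507.6, -246.9, 50.0], [503.6, -306.2, 50.0], [417.0, -299.5, 50.0], [421.4, -239.7, 50.0]]
```

View pics/binc.png

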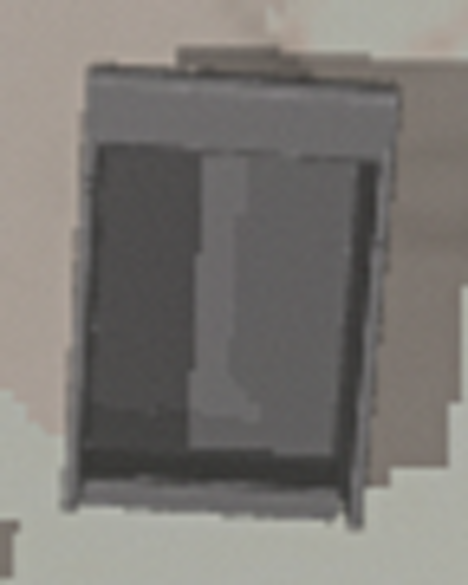

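The bin is at about (457,-273), yaw -0.075, lip to +x. I descend with the gripper slightly closed.

Call:
{"op": "carry_out", "data": {
  "plan": [
    {"tx": -1.5, "ty": -9.5, "tz": -10, "rx": 0, "ry": 0, "rz": -0.059},
    {"tx": 0, "ty": 0, "tz": -35, "rx": 0, "ry": 0, "rz": 0},
    {"tx": 0, "ty": 0, "tz": -35, "rx": 0, "ry": 0, "rz": 0},
    {"tx": 0, "ty": 0, "tz": -35, "rx": 0, "ry": 0, "rz": 0},
    {"tx": 0, "ty": 0, "tz": -35, "rx": 0, "ry": 0, "rz": 0},
    {"tx": 0, "ty": 0, "tz": -35, "rx": 0, "ry": 0, "rz": 0},
    {"tx": 0, "ty": 0, "tz": -35, "rx": 0, "ry": 0, "rz": 0},
    {"tx": 0, "ty": 0, "tz": -20, "rx": 0, "ry": 0, "rz": 0},
    {"tx": 0, "ty": 0, "tz": 0, "rx": 0, "ry": 0, "rz": 0}
  ],
  "gripper": 0.15
}}

```text
time: 4.55
tool_pos: [455.7, -272.1, 80.1]
tcp_rot: [-3.138, 0.005, -0.07]
contact_force: [0.2, -0.3, -0.7]
grip_width: 78.0
finger_force: 0.0
```

Call:
{"op": "carry_out", "data": {
  "plan": [
    {"tx": 1, "ty": -0.5, "tz": -20, "rx": 0, "ry": 0, "rz": 0},
    {"tx": 0, "ty": 0, "tz": -20, "rx": 0, "ry": 0, "rz": 0},
    {"tx": 0, "ty": 0, "tz": -12, "rx": 0, "ry": 0, "rz": 0},
    {"tx": 0, "ty": 0, "tz": -10, "rx": 0, "ry": 0, "rz": 0},
    {"tx": 0, "ty": 0, "tz": 0, "rx": 0, "ry": 0, "rz": 0},
    {"tx": 0, "ty": 0, "tz": 0, "rx": 0, "ry": 0, "rz": 0}
  ]
}}

```text
time: 5.15
tool_pos: [458.6, -274.6, 21.4]
tcp_rot: [3.141, -0.001, -0.074]
contact_force: [-0.5, -0.8, -0.4]
grip_width: 78.3
finger_force: 0.0
```

```bash
python3 - <<'E'
from h import *
import pickle
o=bot.get_obs();w=cam("wrist");im=bot.capture("wrist")
print(o["tool_pos"].round(1),o["tcp_rot"].round(3))
pickle.dump(w,open("w4.pkl","wb"));cv2.imwrite("pics/w4.png",im[:,:,::-1])
E
```

```text
[ 458.6 -274.6   21.4] [ 3.141e+00 -1.000e-03 -7.400e-02]
```

View pics/w4.png

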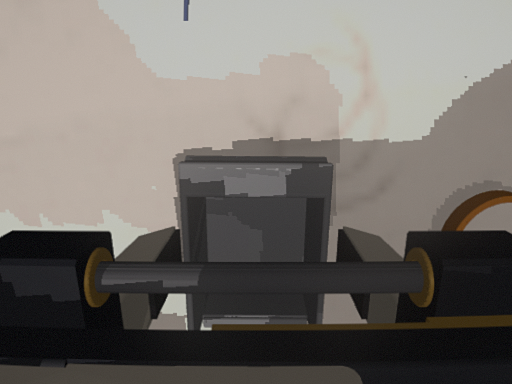

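The bin (columns 180–331, lip rows 157–194) sits square and centred between the fingers. I lower 5 mm and grip.

Call:
{"op": "carry_out", "data": {
  "plan": [
    {"tx": -1.5, "ty": 1, "tz": -5, "rx": 0, "ry": 0, "rz": 0},
    {"tx": 0, "ty": 0, "tz": 0, "rx": 0, "ry": 0, "rz": 0},
    {"tx": 0, "ty": 0, "tz": 0, "rx": 0, "ry": 0, "rz": 0}
  ]
}}

```text
time: 5.5
tool_pos: [456.6, -273.3, 15.8]
tcp_rot: [3.142, 0.0, -0.074]
contact_force: [0.5, 0.1, 0.3]
grip_width: 78.2
finger_force: 0.0
```

Call:
{"op": "carry_out", "data": {
  "plan": [
    {"tx": 0, "ty": 0, "tz": 0, "rx": 0, "ry": 0, "rz": 0},
    {"tx": 0, "ty": 0, "tz": 0, "rx": 0, "ry": 0, "rz": 0},
    {"tx": 0, "ty": 0, "tz": 0, "rx": 0, "ry": 0, "rz": 0},
    {"tx": 0, "ty": 0, "tz": 0, "rx": 0, "ry": 0, "rz": 0},
    {"tx": 0, "ty": 0, "tz": 0, "rx": 0, "ry": 0, "rz": 0}
  ],
  "gripper": 0.7
}}

```text
time: 6.0
tool_pos: [456.8, -273.4, 15.8]
tcp_rot: [3.141, -0.0, -0.074]
contact_force: [1.1, 0.5, 1.5]
grip_width: 60.0
finger_force: 30.0
```

```bash
python3 - <<'E'
from h import *
o=bot.get_obs();print({k:np.round(o[k],2) for k in("tool_pos","tcp_rot","contact_force","moment","grip_width","finger_force")})
E
```

```text
{'tool_pos': array([ 456.79, -273.41,   15.83]), 'tcp_rot': array([ 3.14, -0.  , -0.07]), 'contact_force': array([1.07, 0.48, 1.48]), 'moment': array([0.11, 0.13, 0.01]), 'grip_width': np.float64(60.02), 'finger_force': np.float64(29.99)}
```

Call:
{"op": "carry_out", "data": {
  "plan": [
    {"tx": 0, "ty": 0, "tz": 10, "rx": 0, "ry": 0, "rz": 0},
    {"tx": 0, "ty": 0, "tz": 30, "rx": 0, "ry": 0, "rz": 0},
    {"tx": 0, "ty": 0, "tz": 35, "rx": 0, "ry": 0, "rz": 0},
    {"tx": 0, "ty": 0, "tz": 35, "rx": 0, "ry": 0, "rz": 0},
    {"tx": 0, "ty": 0, "tz": 30, "rx": 0, "ry": 0, "rz": 0},
    {"tx": 0, "ty": 15, "tz": 19, "rx": 0, "ry": 0, "rz": 0},
    {"tx": 0, "ty": 30, "tz": 0, "rx": 0, "ry": 0, "rz": 0},
    {"tx": 0, "ty": 35, "tz": 0, "rx": 0, "ry": 0, "rz": 0.05},
    {"tx": 0, "ty": 35, "tz": 0, "rx": 0, "ry": 0, "rz": 0.05},
    {"tx": 0, "ty": 35, "tz": 0, "rx": 0, "ry": 0, "rz": 0.05},
    {"tx": 0, "ty": 35, "tz": 0, "rx": 0, "ry": 0, "rz": 0.05},
    {"tx": 0, "ty": 35, "tz": 0, "rx": 0, "ry": 0, "rz": 0.05}
  ]
}}

```text
time: 7.2
tool_pos: [456.3, -52.0, 175.3]
tcp_rot: [3.141, -0.0, 0.178]
contact_force: [0.3, 0.4, -2.3]
grip_width: 59.9
finger_force: 30.0
```

Call:
{"op": "carry_out", "data": {
  "plan": [
    {"tx": 0, "ty": 35, "tz": 0, "rx": 0, "ry": 0, "rz": 0.05},
    {"tx": 0, "ty": 35, "tz": 0, "rx": 0, "ry": 0, "rz": 0.05},
    {"tx": 0, "ty": 35, "tz": 0, "rx": 0, "ry": 0, "rz": 0.05},
    {"tx": 5, "ty": 35, "tz": 0, "rx": 0, "ry": 0, "rz": 0.05},
    {"tx": 5, "ty": 35, "tz": 0, "rx": 0, "ry": 0, "rz": 0.05},
    {"tx": 10, "ty": 30, "tz": 0, "rx": 0, "ry": 0, "rz": 0.05},
    {"tx": 15, "ty": 30, "tz": 0, "rx": 0, "ry": 0, "rz": 0.042},
    {"tx": 17, "ty": 17, "tz": 0, "rx": 0, "ry": 0, "rz": 0},
    {"tx": 0, "ty": 0, "tz": 0, "rx": 0, "ry": 0, "rz": 0},
    {"tx": 0, "ty": 0, "tz": 0, "rx": 0, "ry": 0, "rz": 0}
  ]
}}

```text
time: 8.2
tool_pos: [508.2, 198.6, 174.6]
tcp_rot: [-3.142, 0.001, 0.519]
contact_force: [0.4, -0.5, -2.3]
grip_width: 60.0
finger_force: 30.0
```

```bash
python3 - <<'E'
from h import *
import pickle
o=bot.get_obs();w=cam("wrist");im=bot.capture("wrist")
print({k:np.round(o[k],3) for k in("tool_pos","tcp_rot","contact_force","moment","grip_width","finger_force")})
pickle.dump((w,o),open("w5.pkl","wb"));cv2.imwrite("pics/w5.png",im[:,:,::-1])
cv2.imwrite("pics/w5c.png",cv2.resize(im[:270,:,::-1],(800,422),interpolation=cv2.INTER_CUBIC))
E
```

```text
{'tool_pos': array([508.213, 198.614, 174.635]), 'tcp_rot': array([-3.142e+00,  1.000e-03,  5.190e-01]), 'contact_force': array([ 0.422, -0.533, -2.292]), 'moment': array([-0.128,  0.198,  0.044]), 'grip_width': np.float64(60.009), 'finger_force': np.float64(29.987)}
```

View pics/w5c.png

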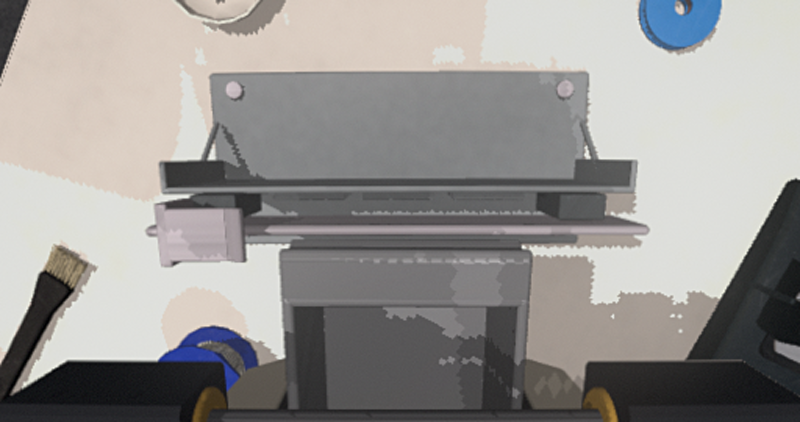

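```bash
python3 - <<'E'
from h import *
import pickle
w,o=pickle.load(open("w5.pkl","rb"));im=cv2.imread("pics/w5.png").astype(int)
for u in(180,300,380):print(u,[(v,im[v,u].sum()) for v in range(138,166)])
f=1.5625
row=im[147,:,:].sum(1);print(row[90:104],row[408:420])
T=o["tool_pos"];y=o["tcp_rot"][2];n=np.array([np.cos(y),np.sin(y)]);u=np.array([-n[1],n[0]])
for z in(105,115,120,125,130,135):
    X=onplane(w,np.array([[150,231],[648,229.5],[245,228]])/f,z);d=X[0]-X[1]
    L=X[:,:2]-T[:2];print(z,np.linalg.norm(d[:2]).round(1),"yaw",np.arctan2(-d[0],d[1]).round(4),"x in tool",(L@n).round(2),"y",(L@u).round(2))
z=T[2]+34.2
L=onplane(w,np.array([[283,250],[530,250],[290,242],[525,242]])/f,z)[:,:2]-T[:2];print("lip",(L@n).round(2),(L@u).round(2))
E
```

```text
180 [(138, np.int64(304)), (139, np.int64(232)), (140, np.int64(230)), (141, np.int64(226)), (142, np.int64(224)), (143, np.int64(242)), (144, np.int64(358)), (145, np.int64(437)), (146, np.int64(486)), (147, np.int64(525)), (148, np.int64(476)), (149, np.int64(401)), (150, np.int64(357)), (151, np.int64(422)), (152, np.int64(449)), (153, np.int64(450)), (154, np.int64(432)), (155, np.int64(371)), (156, np.int64(541)), (157, np.int64(668)), (158, np.int64(679)), (159, np.int64(447)), (160, np.int64(331)), (161, np.int64(334)), (162, np.int64(359)), (163, np.int64(364)), (164, np.int64(367)), (165, np.int64(381))]
300 [(138, np.int64(273)), (139, np.int64(252)), (140, np.int64(260)), (141, np.int64(263)), (142, np.int64(253)), (143, np.int64(248)), (144, np.int64(382)), (145, np.int64(453)), (146, np.int64(492)), (147, np.int64(483)), (148, np.int64(447)), (149, np.int64(370)), (150, np.int64(278)), (151, np.int64(293)), (152, np.int64(294)), (153, np.int64(237)), (154, np.int64(272)), (155, np.int64(281)), (156, np.int64(279)), (157, np.int64(292)), (158, np.int64(216)), (159, np.int
[... 689 characters left out ...]
(658)), (163, np.int64(656)), (164, np.int64(657)), (165, np.int64(661))]
[666 668 623 520 484 506 515 536 556 561 534 568 576 570] [541 546 541 543 541 533 481 514 649 667 662 662]
105 215.0 yaw 0.5211 x in tool [40.32 40.87 41.36] y [ 111.1  -103.89   69.46]
115 205.6 yaw 0.5211 x in tool [41.65 42.18 42.64] y [106.29 -99.28  66.47]
120 200.9 yaw 0.5211 x in tool [42.32 42.83 43.29] y [103.89 -96.98  64.98]
125 196.2 yaw 0.5211 x in tool [42.98 43.48 43.93] y [101.48 -94.67  63.49]
130 191.4 yaw 0.5211 x in tool [43.65 44.14 44.57] y [ 99.08 -92.37  61.99]
135 186.7 yaw 0.5211 x in tool [44.32 44.79 45.22] y [ 96.67 -90.06  60.5 ]
lip [49.49 49.48 51.39 51.37] [ 29.83 -28.32  28.07 -27.03]
```

```bash
python3 - <<'E'
from h import *
import pickle
w,o=pickle.load(open("w5.pkl","rb"));g=cv2.imread("pics/w5.png").astype(int).sum(2)
for u in(220,260,310):print(u,list(zip(range(154,164),g[154:164,u])),list(zip(range(186,202),g[186:202,u])))
T=o["tool_pos"];y=o["tcp_rot"][2];n=np.array([np.cos(y),np.sin(y)])
for z in(206,209,212):
    print(z,((onplane(w,[[260,159.5],[260,160.5],[260,193.5],[260,195.5]],z)[:,:2]-T[:2])@n).round(2))
E
```

```text
220 [(154, np.int64(279)), (155, np.int64(284)), (156, np.int64(290)), (157, np.int64(271)), (158, np.int64(199)), (159, np.int64(217)), (160, np.int64(310)), (161, np.int64(339)), (162, np.int64(366)), (163, np.int64(370))] [(186, np.int64(349)), (187, np.int64(355)), (188, np.int64(355)), (189, np.int64(349)), (190, np.int64(349)), (191, np.int64(359)), (192, np.int64(381)), (193, np.int64(363)), (194, np.int64(336)), (195, np.int64(277)), (196, np.int64(230)), (197, np.int64(263)), (198, np.int64(271)), (199, np.int64(269)), (200, np.int64(269)), (201, np.int64(269))]
260 [(154, np.int64(271)), (155, np.int64(282)), (156, np.int64(287)), (157, np.int64(291)), (158, np.int64(196)), (159, np.int64(199)), (160, np.int64(301)), (161, np.int64(328)), (162, np.int64(355)), (163, np.int64(362))] [(186, np.int64(345)), (187, np.int64(348)), (188, np.int64(352)), (189, np.int64(344)), (190, np.int64(346)), (191, np.int64(348)), (192, np.int64(371)), (193, np.int64(365)), (194, np.int64(330)), (195, np.int64(282)), (196, np.int64(313)), (197, np.int64(390)), (198, np.int64(390)), (199, np.int64(392)), (200, np.int64(392)), (201, np.int64(394))]
310 [(154, np.int64(270)), (155, np.int64(281)), (156, np.int64(281)), (157, np.int64(291)), (158, np.int64(223)), (159, np.int64(188)), (160, np.int64(285)), (161, np.int64(345)), (162, np.int64(373)), (163, np.int64(394))] [(186, np.int64(386)), (187, np.int64(389)), (188, np.int64(387)), (189, np.int64(389)), (190, np.int64(387)), (191, np.int64(392)), (192, np.int64(397)), (193, np.int64(396)), (194, np.int64(394)), (195, np.int64(337)), (196, np.int64(294)), (197, np.int64(349)), (198, np.int64(354)), (199, np.int64(355)), (200, np.int64(349)), (201, np.int64(353))]
206 [49.16 48.78 35.94 35.14]
209 [49.66 49.29 36.76 35.98]
212 [50.17 49.81 37.58 36.82]
```

The rail sits about 42.6 mm ahead of the TCP at z ≈ 121. The lip slot centre is at 42.8, so the two are aligned, and yaw agrees to 0.002. I lower towards the rail.

Call:
{"op": "carry_out", "data": {
  "plan": [
    {"tx": 0, "ty": 0, "tz": -15, "rx": 0, "ry": 0, "rz": 0},
    {"tx": 0, "ty": 0, "tz": -18, "rx": 0, "ry": 0, "rz": 0},
    {"tx": 0, "ty": 0, "tz": -15, "rx": 0, "ry": 0, "rz": 0},
    {"tx": 0, "ty": 0, "tz": -8, "rx": 0, "ry": 0, "rz": 0},
    {"tx": 0, "ty": 0, "tz": -4, "rx": 0, "ry": 0, "rz": 0},
    {"tx": 0, "ty": 0, "tz": 0, "rx": 0, "ry": 0, "rz": 0},
    {"tx": 0, "ty": 0, "tz": 0, "rx": 0, "ry": 0, "rz": 0},
    {"tx": 0, "ty": 0, "tz": 0, "rx": 0, "ry": 0, "rz": 0}
  ]
}}

```text
time: 9.05
tool_pos: [509.1, 198.7, 115.5]
tcp_rot: [3.141, -0.001, 0.518]
contact_force: [0.8, -0.1, -1.9]
grip_width: 59.7
finger_force: 30.0
```

```bash
python3 - <<'E'
from h import *
import pickle
o=bot.get_obs();w=cam("wrist");im=bot.capture("wrist")
print({k:np.round(o[k],3) for k in("tool_pos","tcp_rot","contact_force","moment")})
pickle.dump((w,o),open("w6.pkl","wb"));cv2.imwrite("pics/w6.png",im[:,:,::-1])
g=im.astype(int).sum(2)
for u in(150,330,365,390):print(u,list(zip(range(150,175),g[150:175,u])))
a,b=pickle.load(open("w5.pkl","rb"));y=b["tcp_rot"][2];n=np.array([np.cos(y),np.sin(y)])
print("shift along n",((o["tool_pos"]-b["tool_pos"])[:2]@n).round(2))
E
```

```text
{'tool_pos': array([509.132, 198.691, 115.485]), 'tcp_rot': array([ 3.141e+00, -1.000e-03,  5.180e-01]), 'contact_force': array([ 0.811, -0.127, -1.892]), 'moment': array([-0.067,  0.18 , -0.021])}
150 [(150, np.int64(440)), (151, np.int64(318)), (152, np.int64(263)), (153, np.int64(244)), (154, np.int64(235)), (155, np.int64(237)), (156, np.int64(237)), (157, np.int64(239)), (158, np.int64(239)), (159, np.int64(245)), (160, np.int64(261)), (161, np.int64(262)), (162, np.int64(340)), (163, np.int64(418)), (164, np.int64(466)), (165, np.int64(515)), (166, np.int64(601)), (167, np.int64(550)), (168, np.int64(489)), (169, np.int64(432)), (170, np.int64(379)), (171, np.int64(681)), (172, np.int64(701)), (173, np.int64(690)), (174, np.int64(690))]
330 [(150, np.int64(319)), (151, np.int64(267)), (152, np.int64(269)), (153, np.int64(237)), (154, np.int64(301)), (155, np.int64(298)), (156, np.int64(299)), (157, np.int64(301)), (158, np.int64(236)), (159, np.int64(192)), (160, np.int64(285)), (161, np.int64(349)), (162, np.int64(366)), (163, np.int64(378)), (164, np.int64(372)), (165, np.int
[... 636 characters left out ...]
 np.int64(385)), (170, np.int64(411)), (171, np.int64(480)), (172, np.int64(492)), (173, np.int64(491)), (174, np.int64(488))]
390 [(150, np.int64(272)), (151, np.int64(268)), (152, np.int64(269)), (153, np.int64(267)), (154, np.int64(251)), (155, np.int64(246)), (156, np.int64(265)), (157, np.int64(286)), (158, np.int64(282)), (159, np.int64(282)), (160, np.int64(277)), (161, np.int64(328)), (162, np.int64(400)), (163, np.int64(456)), (164, np.int64(488)), (165, np.int64(507)), (166, np.int64(505)), (167, np.int64(489)), (168, np.int64(456)), (169, np.int64(376)), (170, np.int64(428)), (171, np.int64(654)), (172, np.int64(694)), (173, np.int64(683)), (174, np.int64(681))]
shift along n 0.84
```

View pics/w6.png

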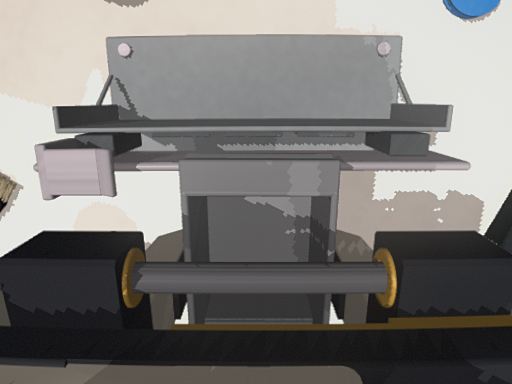

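```bash
python3 - <<'E'
from h import *
import pickle
w,o=pickle.load(open("w6.pkl","rb"));g=cv2.imread("pics/w6.png").astype(int).sum(2)
T=o["tool_pos"];y=o["tcp_rot"][2];n=np.array([np.cos(y),np.sin(y)]);u=np.array([-n[1],n[0]])
print(g[166,28:44],g[165,462:476])
for z in(115,118,121,124,127):
    L=onplane(w,[[150,165.8],[390,165.4],[34.5,166],[470,165.3],[115,155]],z)[:,:2]-T[:2];print(z,(L@n).round(2),(L@u).round(2),(L[2]-L[3])@u)
z=T[2]+34.2
print(((onplane(w,[[260,159.7],[260,195]],z)[:,:2]-T[:2])@n).round(2))
E
```

```text
[681 684 684 691 692 529 488 500 505 504 519 529 529 534 533 531] [555 547 551 554 549 557 545 505 561 674 691 687 687 685]
115 [40.82 41.   41.   41.21 46.06] [  52.76  -61.12  109.47 -100.47   69.07] 209.94076439265018
118 [41.38 41.55 41.56 41.76 46.51] [ 51.79 -59.95 107.43 -98.55  67.8 ] 205.98477985836894
121 [41.93 42.1  42.11 42.31 46.97] [ 50.83 -58.77 105.39 -96.63  66.52] 202.0287953240876
124 [42.49 42.65 42.66 42.85 47.43] [ 49.86 -57.59 103.36 -94.72  65.24] 198.0728107898064
127 [43.04 43.2  43.21 43.4  47.88] [ 48.89 -56.42 101.32 -92.8   63.97] 194.1168262555251
[49.44 36.  ]
```

Call:
{"op": "carry_out", "data": {
  "plan": [
    {"tx": 0, "ty": 0, "tz": -4, "rx": 0, "ry": 0, "rz": 0},
    {"tx": 0, "ty": 0, "tz": -4, "rx": 0, "ry": 0, "rz": 0},
    {"tx": 0, "ty": 0, "tz": -1, "rx": 0, "ry": 0, "rz": 0},
    {"tx": 0, "ty": 0, "tz": -1, "rx": 0, "ry": 0, "rz": 0},
    {"tx": 0, "ty": 0, "tz": -1, "rx": 0, "ry": 0, "rz": 0},
    {"tx": 0, "ty": 0, "tz": -1, "rx": 0, "ry": 0, "rz": 0},
    {"tx": 0, "ty": 0, "tz": -0.5, "rx": 0, "ry": 0, "rz": 0},
    {"tx": 0, "ty": 0, "tz": -0.5, "rx": 0, "ry": 0, "rz": 0}
  ]
}}

```text
time: 9.9
tool_pos: [508.7, 198.6, 101.7]
tcp_rot: [3.142, -0.0, 0.518]
contact_force: [0.0, 0.4, -1.3]
grip_width: 60.0
finger_force: 30.0
```

Call:
{"op": "carry_out", "data": {
  "plan": [
    {"tx": 0, "ty": 0, "tz": -1, "rx": 0, "ry": 0, "rz": 0},
    {"tx": 0, "ty": 0, "tz": -1, "rx": 0, "ry": 0, "rz": 0},
    {"tx": 0, "ty": 0, "tz": -1, "rx": 0, "ry": 0, "rz": 0},
    {"tx": 0, "ty": 0, "tz": -1, "rx": 0, "ry": 0, "rz": 0},
    {"tx": 0, "ty": 0, "tz": -1, "rx": 0, "ry": 0, "rz": 0},
    {"tx": 0, "ty": 0, "tz": -0.5, "rx": 0, "ry": 0, "rz": 0}
  ]
}}

```text
time: 10.5
tool_pos: [508.7, 198.6, 96.1]
tcp_rot: [3.142, 0.0, 0.518]
contact_force: [-0.3, -0.1, -0.2]
grip_width: 60.1
finger_force: 30.0
```

Call:
{"op": "carry_out", "data": {
  "plan": [
    {"tx": 0, "ty": 0, "tz": -0.5, "rx": 0, "ry": 0, "rz": 0},
    {"tx": 0, "ty": 0, "tz": -0.5, "rx": 0, "ry": 0, "rz": 0},
    {"tx": 0, "ty": 0, "tz": -0.5, "rx": 0, "ry": 0, "rz": 0},
    {"tx": 0, "ty": 0, "tz": -0.5, "rx": 0, "ry": 0, "rz": 0}
  ]
}}

```text
time: 10.9
tool_pos: [508.7, 198.6, 94.2]
tcp_rot: [3.141, -0.0, 0.518]
contact_force: [-0.1, -0.4, -1.5]
grip_width: 59.9
finger_force: 30.0
```

Call:
{"op": "carry_out", "data": {
  "plan": [
    {"tx": 0, "ty": 0, "tz": -0.5, "rx": 0, "ry": 0, "rz": 0},
    {"tx": 0, "ty": 0, "tz": -0.5, "rx": 0, "ry": 0, "rz": 0},
    {"tx": 0, "ty": 0, "tz": -0.5, "rx": 0, "ry": 0, "rz": 0},
    {"tx": 0, "ty": 0, "tz": -0.5, "rx": 0, "ry": 0, "rz": 0}
  ]
}}

```text
time: 11.3
tool_pos: [508.8, 198.6, 92.8]
tcp_rot: [3.141, -0.001, 0.518]
contact_force: [-2.9, -0.6, 6.5]
grip_width: 59.8
finger_force: 30.0
```

Contact at TCP z = 92.8 with about 8 N, close to where I expected the slot ceiling to meet the rail. I hold here for step 1.

Call:
{"op": "carry_out", "data": {
  "plan": [
    {"tx": 0, "ty": 0, "tz": 0, "rx": 0, "ry": 0, "rz": 0},
    {"tx": 0, "ty": 0, "tz": 0, "rx": 0, "ry": 0, "rz": 0},
    {"tx": 0, "ty": 0, "tz": 0, "rx": 0, "ry": 0, "rz": 0},
    {"tx": 0, "ty": 0, "tz": 0, "rx": 0, "ry": 0, "rz": 0},
    {"tx": 0, "ty": 0, "tz": 0, "rx": 0, "ry": 0, "rz": 0}
  ]
}}

```text
time: 11.8
tool_pos: [508.8, 198.6, 92.8]
tcp_rot: [3.141, -0.001, 0.518]
contact_force: [-2.7, -0.3, 5.3]
grip_width: 59.9
finger_force: 30.0
```

```bash
python3 - <<'E'
from h import *
o=bot.get_obs();print({k:np.round(o[k],3) for k in("tool_pos","tcp_rot","contact_force","moment")})
im=bot.capture("wrist");cv2.imwrite("pics/w7.png",im[:,:,::-1])
g=im.astype(int).sum(2);print(list(zip(range(150,180),g[150:180,380])),list(zip(range(150,180),g[150:180,260])))
E
```

```text
{'tool_pos': array([508.803, 198.648,  92.821]), 'tcp_rot': array([ 3.141e+00, -1.000e-03,  5.180e-01]), 'contact_force': array([-2.739, -0.285,  5.322]), 'moment': array([-0.065,  0.297, -0.006])}
[(150, np.int64(259)), (151, np.int64(435)), (152, np.int64(463)), (153, np.int64(444)), (154, np.int64(436)), (155, np.int64(430)), (156, np.int64(336)), (157, np.int64(277)), (158, np.int64(276)), (159, np.int64(285)), (160, np.int64(280)), (161, np.int64(284)), (162, np.int64(281)), (163, np.int64(284)), (164, np.int64(288)), (165, np.int64(295)), (166, np.int64(290)), (167, np.int64(292)), (168, np.int64(287)), (169, np.int64(281)), (170, np.int64(265)), (171, np.int64(353)), (172, np.int64(431)), (173, np.int64(475)), (174, np.int64(498)), (175, np.int64(519)), (176, np.int64(524)), (177, np.int64(519)), (178, np.int64(494)), (179, np.int64(445))] [(150, np.int64(413)), (151, np.int64(416)), (152, np.int64(417)), (153, np.int64(302)), (154, np.int64(292)), (155, np.int64(304)), (156, np.int64(315)), (157, np.int64(312)), (158, np.int64(210)), (159, np.int64(189)), (160, np.int64(303)), (161, np.int64(361)), (162, np.int64(377)), (163, np.int64(389)), (164, np.int64(386)), (165, np.int64(392)), (166, np.int64(396)), (167, np.int64(389)), (168, np.int64(404)), (169, np.int64(385)), (170, np.int64(381)), (171, np.int64(381)), (172, np.int64(384)), (173, np.int64(382)), (174, np.int64(389)), (175, np.int64(385)), (176, np.int64(381)), (177, np.int64(377)), (178, np.int64(379)), (179, np.int64(383))]
```

```bash
python3 - <<'E'
from h import *
w=cam("wrist");o=bot.get_obs();g=cv2.imread("pics/w7.png").astype(int).sum(2)
print(g[176:186,380],g[168:186,130],g[176,20:40],g[176,470:490])
T=o["tool_pos"];y=o["tcp_rot"][2];n=np.array([np.cos(y),np.sin(y)]);u=np.array([-n[1],n[0]])
for z in(122,124,126):
    L=onplane(w,[[130,175.5],[380,175.5],[30,176],[480,176]],z)[:,:2]-T[:2];print((L@n).round(2),(L@u).round(2))
print(((onplane(w,[[260,159.7],[260,195]],T[2]+34.2)[:,:2]-T[:2])@n).round(2))
E
```

```text
[524 519 494 445 378 568 698 695 691 690] [236 237 267 264 364 440 478 523 587 590 532 491 426 381 707 709 702 699] [548 552 556 550 554 556 553 549 554 551 555 554 556 555 554 551 554 557
 556 555] [522 534 559 576 575 572 571 575 573 574 574 569 576 576 577 574 575 575
 570 569]
[42.54 42.5  42.49 42.41] [ 51.37 -45.92  91.88 -86.31]
[42.98 42.93 42.92 42.84] [ 50.59 -45.19  90.48 -84.96]
[43.41 43.37 43.35 43.27] [ 49.82 -44.46  89.09 -83.6 ]
[49.48 36.04]
```

The rail is centred in the slot (42.9 against 42.8). I slide along the rail.

Call:
{"op": "carry_out", "data": {
  "plan": [
    {"tx": -0.5, "ty": 0.87, "tz": 0.3, "rx": 0, "ry": 0, "rz": 0},
    {"tx": -1, "ty": 1.74, "tz": 0, "rx": 0, "ry": 0, "rz": 0},
    {"tx": -1.5, "ty": 2.6, "tz": 0, "rx": 0, "ry": 0, "rz": 0},
    {"tx": -1.5, "ty": 2.6, "tz": 0, "rx": 0, "ry": 0, "rz": 0},
    {"tx": -1.5, "ty": 2.6, "tz": 0, "rx": 0, "ry": 0, "rz": 0},
    {"tx": -1.5, "ty": 2.6, "tz": 0, "rx": 0, "ry": 0, "rz": 0}
  ]
}}

```text
time: 12.45
tool_pos: [501.6, 211.8, 92.8]
tcp_rot: [3.141, -0.001, 0.518]
contact_force: [3.2, -3.9, 5.3]
grip_width: 60.0
finger_force: 30.0
```

Call:
{"op": "carry_out", "data": {
  "plan": [
    {"tx": -1.5, "ty": 2.6, "tz": 0, "rx": 0, "ry": 0, "rz": 0},
    {"tx": -1.5, "ty": 2.6, "tz": 0.1, "rx": 0, "ry": 0, "rz": 0},
    {"tx": -1.5, "ty": 2.6, "tz": 0, "rx": 0, "ry": 0, "rz": 0},
    {"tx": -1.5, "ty": 2.6, "tz": 0.1, "rx": 0, "ry": 0, "rz": 0},
    {"tx": -1.5, "ty": 2.6, "tz": 0, "rx": 0, "ry": 0, "rz": 0},
    {"tx": -1.5, "ty": 2.6, "tz": 0, "rx": 0, "ry": 0, "rz": 0},
    {"tx": -1.5, "ty": 2.6, "tz": 0, "rx": 0, "ry": 0, "rz": 0},
    {"tx": -1.5, "ty": 2.6, "tz": 0, "rx": 0, "ry": 0, "rz": 0},
    {"tx": -1.5, "ty": 2.6, "tz": 0, "rx": 0, "ry": 0, "rz": 0},
    {"tx": -1, "ty": 1.74, "tz": 0, "rx": 0, "ry": 0, "rz": 0}
  ]
}}

```text
time: 13.45
tool_pos: [486.7, 237.0, 92.9]
tcp_rot: [3.141, -0.0, 0.518]
contact_force: [2.5, -4.5, 5.5]
grip_width: 59.8
finger_force: 30.0
```

Call:
{"op": "carry_out", "data": {
  "plan": [
    {"tx": -1, "ty": 1.74, "tz": 0, "rx": 0, "ry": 0, "rz": 0},
    {"tx": -1, "ty": 1.74, "tz": 0, "rx": 0, "ry": 0, "rz": 0},
    {"tx": -0.5, "ty": 0.87, "tz": 0, "rx": 0, "ry": 0, "rz": 0},
    {"tx": -0.5, "ty": 0.87, "tz": 0, "rx": 0, "ry": 0, "rz": 0},
    {"tx": -0.5, "ty": 0.87, "tz": 0, "rx": 0, "ry": 0, "rz": 0},
    {"tx": -0.5, "ty": 0.87, "tz": 0, "rx": 0, "ry": 0, "rz": 0},
    {"tx": -0.5, "ty": 0.87, "tz": 0, "rx": 0, "ry": 0, "rz": 0}
  ]
}}

```text
time: 14.15
tool_pos: [482.2, 244.7, 92.9]
tcp_rot: [3.141, -0.0, 0.518]
contact_force: [3.1, -3.2, 4.9]
grip_width: 60.1
finger_force: 30.0
```

Call:
{"op": "carry_out", "data": {
  "plan": [
    {"tx": -0.25, "ty": 0.43, "tz": 0, "rx": 0, "ry": 0, "rz": 0},
    {"tx": -0.25, "ty": 0.43, "tz": 0, "rx": 0, "ry": 0, "rz": 0},
    {"tx": -0.25, "ty": 0.43, "tz": 0, "rx": 0, "ry": 0, "rz": 0},
    {"tx": -0.25, "ty": 0.43, "tz": 0, "rx": 0, "ry": 0, "rz": 0}
  ]
}}

```text
time: 14.55
tool_pos: [481.2, 246.4, 92.8]
tcp_rot: [3.141, -0.0, 0.518]
contact_force: [1.8, -4.0, 5.4]
grip_width: 59.8
finger_force: 30.0
```

Call:
{"op": "carry_out", "data": {
  "plan": [
    {"tx": -0.25, "ty": 0.43, "tz": 0, "rx": 0, "ry": 0, "rz": 0},
    {"tx": -0.25, "ty": 0.43, "tz": 0, "rx": 0, "ry": 0, "rz": 0},
    {"tx": -0.25, "ty": 0.43, "tz": 0, "rx": 0, "ry": 0, "rz": 0},
    {"tx": -0.25, "ty": 0.43, "tz": 0, "rx": 0, "ry": 0, "rz": 0}
  ]
}}

```text
time: 14.95
tool_pos: [480.3, 248.1, 92.9]
tcp_rot: [3.141, -0.0, 0.518]
contact_force: [3.0, -3.6, 5.2]
grip_width: 59.5
finger_force: 30.0
```

Call:
{"op": "carry_out", "data": {
  "plan": [
    {"tx": -0.25, "ty": 0.43, "tz": 0, "rx": 0, "ry": 0, "rz": 0},
    {"tx": -0.25, "ty": 0.43, "tz": 0, "rx": 0, "ry": 0, "rz": 0}
  ]
}}

```text
time: 15.15
tool_pos: [479.7, 249.0, 92.8]
tcp_rot: [3.141, -0.0, 0.518]
contact_force: [2.2, -3.7, 5.7]
grip_width: 59.8
finger_force: 30.0
```

Travel is about 58.2 mm with no stop contact yet, so I continue in small steps.

Call:
{"op": "carry_out", "data": {
  "plan": [
    {"tx": -0.25, "ty": 0.43, "tz": 0, "rx": 0, "ry": 0, "rz": 0},
    {"tx": -0.25, "ty": 0.43, "tz": 0, "rx": 0, "ry": 0, "rz": 0}
  ]
}}

```text
time: 15.35
tool_pos: [479.5, 249.3, 92.9]
tcp_rot: [3.14, -0.0, 0.518]
contact_force: [4.1, -7.5, 5.5]
grip_width: 60.0
finger_force: 30.0
```

Call:
{"op": "carry_out", "data": {
  "plan": [
    {"tx": -0.25, "ty": 0.43, "tz": 0, "rx": 0, "ry": 0, "rz": 0}
  ]
}}

```text
time: 15.45
tool_pos: [479.5, 249.4, 92.9]
tcp_rot: [3.14, -0.0, 0.518]
contact_force: [5.7, -9.7, 4.5]
grip_width: 59.8
finger_force: 30.0
```

Call:
{"op": "carry_out", "data": {
  "plan": [
    {"tx": -0.25, "ty": 0.43, "tz": 0, "rx": 0, "ry": 0, "rz": 0}
  ]
}}

```text
time: 15.55
tool_pos: [479.5, 249.4, 92.9]
tcp_rot: [3.139, -0.0, 0.518]
contact_force: [5.6, -12.5, 5.7]
grip_width: 59.9
finger_force: 30.0
```

Against the stop: the force along the rail rose to about 13 N and the motion halted. I relax the push and hold. After that I tilt the bin to its droop before release, so it does not drop.

Call:
{"op": "carry_out", "data": {
  "plan": [
    {"tx": 0.35, "ty": -0.6, "tz": 0.2, "rx": 0, "ry": 0, "rz": 0},
    {"tx": 0, "ty": 0, "tz": 0, "rx": 0, "ry": 0, "rz": 0},
    {"tx": 0, "ty": 0, "tz": 0, "rx": 0, "ry": 0, "rz": 0},
    {"tx": 0, "ty": 0, "tz": 0, "rx": 0, "ry": 0, "rz": 0}
  ]
}}

```text
time: 15.95
tool_pos: [479.5, 249.3, 92.9]
tcp_rot: [3.14, -0.0, 0.518]
contact_force: [4.1, -7.0, 3.9]
grip_width: 59.8
finger_force: 30.0
```

Call:
{"op": "carry_out", "data": {
  "plan": [
    {"tx": 0.27, "ty": 0.15, "tz": -0.43, "rx": 0.005, "ry": -0.0087, "rz": 0},
    {"tx": 0.27, "ty": 0.15, "tz": -0.43, "rx": 0.005, "ry": -0.0087, "rz": 0},
    {"tx": 0.27, "ty": 0.15, "tz": -0.43, "rx": 0.005, "ry": -0.0087, "rz": 0},
    {"tx": 0, "ty": 0, "tz": 0, "rx": 0, "ry": 0, "rz": 0}
  ]
}}

```text
time: 16.35
tool_pos: [480.3, 249.8, 91.6]
tcp_rot: [3.14, -0.031, 0.518]
contact_force: [5.6, -7.8, 3.1]
grip_width: 59.7
finger_force: 30.0
```

```bash
python3 - <<'E'
from h import *
o=bot.get_obs();print({k:np.round(o[k],3) for k in("tool_pos","tcp_rot","contact_force","moment")})
im=bot.capture("wrist");cv2.imwrite("pics/w8.png",im[:,:,::-1])
E
```

```text
{'tool_pos': array([480.318, 249.813,  91.647]), 'tcp_rot': array([ 3.14 , -0.031,  0.518]), 'contact_force': array([ 5.615, -7.778,  3.098]), 'moment': array([-1.023, -0.677, -0.317])}
```

View pics/w8.png

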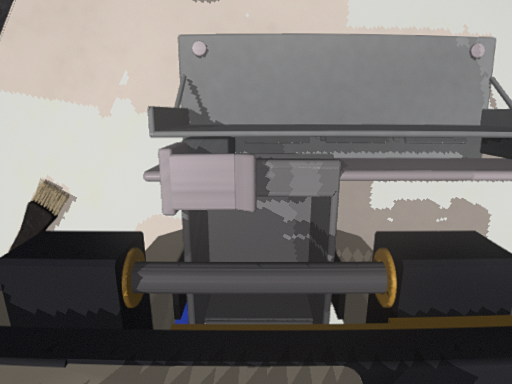

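The lip is under the tab (pink block, columns 160–255) and up to the stop. I continue the gentle tilt and ease off the stop.

Call:
{"op": "carry_out", "data": {
  "plan": [
    {"tx": 0.4, "ty": -0.1, "tz": -0.43, "rx": 0.005, "ry": -0.0087, "rz": 0},
    {"tx": 0.4, "ty": -0.1, "tz": -0.43, "rx": 0.005, "ry": -0.0087, "rz": 0},
    {"tx": 0, "ty": 0, "tz": 0, "rx": 0, "ry": 0, "rz": 0}
  ]
}}

```text
time: 16.7
tool_pos: [480.9, 250.1, 90.8]
tcp_rot: [3.141, -0.051, 0.518]
contact_force: [3.7, -4.9, 3.7]
grip_width: 59.8
finger_force: 30.0
```

Call:
{"op": "carry_out", "data": {
  "plan": [
    {"tx": 0.27, "ty": 0.15, "tz": -0.43, "rx": 0.005, "ry": -0.0087, "rz": 0},
    {"tx": 0.27, "ty": 0.15, "tz": -0.43, "rx": 0.005, "ry": -0.0087, "rz": 0},
    {"tx": 0, "ty": 0, "tz": 0, "rx": 0, "ry": 0, "rz": 0}
  ]
}}

```text
time: 17.0
tool_pos: [480.9, 250.1, 90.0]
tcp_rot: [3.141, -0.07, 0.518]
contact_force: [1.6, -7.0, 7.0]
grip_width: 59.8
finger_force: 30.0
```

Call:
{"op": "carry_out", "data": {
  "plan": [
    {"tx": 0.1, "ty": -0.35, "tz": 0.2, "rx": 0, "ry": 0, "rz": 0},
    {"tx": 0, "ty": 0, "tz": 0, "rx": 0, "ry": 0, "rz": 0}
  ]
}}

```text
time: 17.2
tool_pos: [480.9, 250.1, 90.0]
tcp_rot: [-3.141, -0.069, 0.518]
contact_force: [1.0, -4.9, 5.1]
grip_width: 59.8
finger_force: 30.0
```

Call:
{"op": "carry_out", "data": {
  "plan": [
    {"tx": 0, "ty": 0, "tz": 0, "rx": 0, "ry": 0, "rz": 0},
    {"tx": 0, "ty": 0, "tz": 0, "rx": 0, "ry": 0, "rz": 0},
    {"tx": 0, "ty": 0, "tz": 0, "rx": 0, "ry": 0, "rz": 0},
    {"tx": 0, "ty": 0, "tz": 0, "rx": 0, "ry": 0, "rz": 0}
  ],
  "gripper": 0.15
}}

```text
time: 17.6
tool_pos: [480.8, 250.4, 89.7]
tcp_rot: [-3.141, -0.069, 0.518]
contact_force: [-0.2, -0.1, -0.3]
grip_width: 77.9
finger_force: 0.0
```

```bash
python3 - <<'E'
from h import *
o=bot.get_obs();print({k:np.round(o[k],3) for k in("tool_pos","tcp_rot","contact_force","moment")})
im=bot.capture("wrist");cv2.imwrite("pics/w9.png",im[:,:,::-1])
a=cv2.imread("pics/w8.png").astype(int)
g=im.astype(int).sum(2)
print(g[190,170:200],a.sum(2)[190,170:200],g[220,322:345],a.sum(2)[220,322:345])
E
```

```text
{'tool_pos': array([480.835, 250.426,  89.73 ]), 'tcp_rot': array([-3.141, -0.069,  0.518]), 'contact_force': array([-0.167, -0.084, -0.296]), 'moment': array([-0.064,  0.184,  0.024])}
[461 461 456 458 455 457 451 451 459 453 448 451 447 451 454 450 454 451
 445 446 446 445 446 446 443 445 446 450 446 445] [479 490 496 494 493 494 491 491 492 492 488 487 489 491 483 487 484 485
 481 488 482 481 483 477 478 475 475 477 480 473] [183 181 179 180 184 187 180 173 179 288 333 354 361 349 339 278 298 419
 428 417 415 419 419] [194 191 192 190 192 189 186 198 304 328 342 343 326 305 280 362 446 447
 445 443 439 435 442]
```

Call:
{"op": "carry_out", "data": {
  "plan": [
    {"tx": 0, "ty": 0, "tz": 8, "rx": 0, "ry": 0, "rz": 0},
    {"tx": 0, "ty": 0, "tz": 15, "rx": 0, "ry": 0, "rz": 0},
    {"tx": 0, "ty": 0, "tz": 20, "rx": 0, "ry": 0, "rz": 0},
    {"tx": 0, "ty": 0, "tz": 25, "rx": 0, "ry": 0, "rz": 0},
    {"tx": 0, "ty": 0, "tz": 25, "rx": 0, "ry": 0, "rz": 0},
    {"tx": 0, "ty": 0, "tz": 20, "rx": -0.035, "ry": 0.06, "rz": 0},
    {"tx": 0, "ty": 0, "tz": 10, "rx": 0, "ry": 0, "rz": 0},
    {"tx": 0, "ty": 0, "tz": 0, "rx": 0, "ry": 0, "rz": 0},
    {"tx": 0, "ty": 0, "tz": 0, "rx": 0, "ry": 0, "rz": 0},
    {"tx": 0, "ty": 0, "tz": 0, "rx": 0, "ry": 0, "rz": 0}
  ]
}}

```text
time: 18.65
tool_pos: [480.5, 249.9, 211.9]
tcp_rot: [3.142, 0.001, 0.518]
contact_force: [0.1, -0.2, -1.0]
grip_width: 78.0
finger_force: 0.0
```

```bash
python3 - <<'E'
from h import *
im=bot.capture("wrist");cv2.imwrite("pics/w10.png",im[:,:,::-1]);o=bot.get_obs();print(o["contact_force"].round(1),o["tool_pos"].round(1))
w=cam("wrist");y=.5195;n=np.array([np.cos(y),np.sin(y)]);u=np.array([-n[1],n[0]])
g=im.astype(int).sum(2)
for r in(200,):print(list(g[r,170:345:1]))
E
```

```text
[-0.2  0.3 -0.2] [480.6 249.9 212. ]
[np.int64(500), np.int64(505), np.int64(502), np.int64(507), np.int64(506), np.int64(506), np.int64(504), np.int64(505), np.int64(504), np.int64(506), np.int64(503), np.int64(499), np.int64(503), np.int64(503), np.int64(505), np.int64(504), np.int64(506), np.int64(510), np.int64(518), np.int64(512), np.int64(508), np.int64(397), np.int64(327), np.int64(295), np.int64(257), np.int64(245), np.int64(233), np.int64(203), np.int64(182), np.int64(168), np.int64(185), np.int64(191), np.int64(208), np.int64(247), np.int64(261), np.int64(316), np.int64(395), np.int64(423), np.int64(490), np.int64(505), np.int64(509), np.int64(501), np.int64(498), np.int64(497), np.int64(497), np.int64(497), np.int64(497), np.int64(500), np.int64(502), np.int64(369), np.int64(302), np.int64(317), np.int64(281), np.int64(188), np.int64(145), np.int64(145), np.int64(148), np.int64(149), np.int64(144), np.int64(193), np.int64(212), np.int64(223), np.int64(225), np.int64(222), np.int64(221), np.int64(218), np.int64(219), np.int64(213), np.int64(216), np.int64(216), np.int64(213
[... 862 characters left out ...]
nt64(206), np.int64(254), np.int64(358), np.int64(368), np.int64(369), np.int64(363), np.int64(364), np.int64(364), np.int64(361), np.int64(359), np.int64(362), np.int64(363), np.int64(366), np.int64(366), np.int64(363), np.int64(367), np.int64(365), np.int64(366), np.int64(367), np.int64(368), np.int64(362), np.int64(366), np.int64(361), np.int64(364), np.int64(364), np.int64(364), np.int64(361), np.int64(363), np.int64(361), np.int64(366), np.int64(367), np.int64(373), np.int64(365), np.int64(371), np.int64(364), np.int64(368), np.int64(362), np.int64(362), np.int64(364), np.int64(359), np.int64(359), np.int64(376), np.int64(375), np.int64(355), np.int64(363), np.int64(383), np.int64(380)]
```

View pics/w10.png

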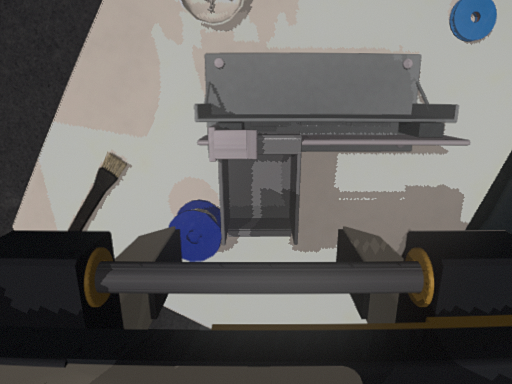

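The bin hangs square on the rail. Its lip's right edge, at column 300, is about 24.5 mm past the rail's middle, which puts the lip at about 54.5 mm, against the stop. The spool looks undisturbed. Handing in.

```bash
python3 -c "
from plant import bot
print(bot.close_job())"
```

```text
the job is handed in; nothing more can be done
None
```

The bin is hung on the rail, slid under the hold-down tab up against the end stop, and released; the job is handed in, but no verdict came back.

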